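# Shut the vacuum slide behind the splash guard with the bent rod

## Robot

A 7-joint arm with a two-finger parallel gripper is mounted at the origin on a cart in front of the work surface, level with it; the furniture and walls round the work are solid. World frame = base frame: x ahead of the robot, y to its left, z up, the work surface at z = 0. Lengths are in m, angles in rad, forces in N, time in s.
With the tool pointing down it reaches from about 0.4 to 0.85 m from the base axis. Payload 4.4 kg.
Tool frame: the origin (TCP) lies midway between the tips of the shut fingers; the grasp point (between the pads) lies 19 mm behind it; z points along the fingers, y is the line along which they close (so a half turn about z gives the same grasp; the last joint's range is limited). The gripper opens to 94 mm and grips with 3 to 60 N. Pads are 16 mm wide; open, the fingers measure 119 mm over their backs; the gripper's body (75 mm by 177 mm) begins 78 mm behind the grasp point.
Start: joints at [1.224, 0.628, 0.038, 1.517, -0.027, 0.996, -0.02], TCP at [0.18, -0.625, 0.205] pointing down, gripper open.
Joint ranges: [-3.06, 3.06], [-0.37, 2.12], [-1.25, 1.32], [0.18, 2.47], [-1.1, 4.24], [0.23, 1.98], [-2.94, 2.94]. Speed limits (rad/s): [2.57, 2.57, 3.14, 3.14, 3.14, 3.14, 3.14].

## Interface

Orientations are given as a 3x3 rotation matrix whose columns are the frame's x, y, z axes.
In Python, from workcell import sensors, get_image, hand_in gives the robot as it stands. The module is installed in compiled form; this text tells all that it offers.
- The arm moves only by the tool step_arm, never from a script. Its argument "commands" is a list of rows, each a list of 3 entries, a list of its own where there are three numbers: the shift along the tool's x, y, z in cm, then the turn, a rotation vector about the tool's x, y, z in rad, then the opening, from 0 (shut) to 1 (fully open). In form: [[[x, y, z], [wx, wy, wz], grip], ...]. A call has 1 to 12 rows; each row shifts and turns the commanded pose from where the row before left it, along the tool's axes as they then stand; what a row does not reach is not made up. A row lasts 1/8 s, in which the tool goes at most 62.5 mm and 10.7 degrees, less where a joint would pass 70% of its speed; a pose out of reach is approached as far as the arm can. A call is refused whole if a number of a shift passes 6.25 or a number of a turn 0.188, either way. A call with a gripper value outside its range is refused whole. The fingers move at their own pace and stop on an object; "grip_force" is the grip in N (left out, the last holds). Time passes only in rows, so rows that do not move let the fingers close. It gives the time, the measured TCP pose, the force, the opening and the grip force at its end, in the units of the state.
- sensors.get_state(): the state, without advancing time (a new reading comes with each control period).
- get_image(name): name is "scene" or "side" or "wrist"; returns a dict with "img" (384x512x3 uint8, red, green, blue), "fx", "fy", "cx", "cy" (pixels), "extrinsics" (4x4, takes a point from camera to world coordinates). Camera axes: x right, y down, z forward; pixel columns grow to the right and rows downward; lengths in m; the calibration is good to about 2 mm. A picture is of the moment at which its call begins. There is no depth.
- hand_in(): hands the job in; it is judged then, once.
The state is a dict: "t": time; "joints": joint angles; "qvel": joint speeds; "tau": joint torques, N m; "eef_pos": TCP position; "orientation": TCP orientation; "wrist_force": force on the tool from outside, world axes, zero at the start; "moment": the same for the moment, N m; "width": finger opening in m; "grip_force": force on a finger pad.
Only numpy, scipy, OpenCV 4.12 (cv2) and the standard library are available. Lean on these libraries where they do the work, as an engineer would, in place of code of your own. Each camera call takes 0.05 s, during which the arm holds its last target. There are 200 camera calls.

## Task

Take the bent rod from its cradle, reach over the splash guard with it and draw the slide lever behind the guard towards the guard, fully home against its stop, which is hidden and set differently each time, so feel for it. Keep the rod pulling on it there, gently and steadily at about 6 N, for two seconds so that the valve seats (above 14 N the lever would bend), then lay the rod back in both forks of its cradle. Touch the lever with the rod only, do not lean on the guard, and leave the bottle, the timer and the dishes where they are.

Things in the scene. Friction and masses are not known exactly. Their poses are not given: they have to be found in the camera images.
- bent_rod: Bent rod, 0.16 kg, crook upright. Black flat-sided handle 110 (x) x 18 (y) x 24 (z) mm, origin at its centre, x towards the crook, z up. An 8 mm steel rod leaves its front end, rises at x = +85 mm, runs level at z = +96 mm to x = +200 mm and comes down there to a tip at z = -14 mm. Centre of mass about 15 mm ahead of the origin. Grip the handle's middle from above, across the 18 mm.
- rod_tip (a point): Lowest point of the rod's downward leg, 200 mm ahead of and 14 mm below the handle's centre; the leg is 8 mm thick.
- cradle: Cradle fixed to the bench, base 120 x 70 mm, x along the handle lying in it, towards the crook; origin at the centre of its underside. Two upright forks 40 mm ahead of and behind it, 8 mm thick, 70 mm apart inside; floors 60 mm up, slots 24 mm wide and 18 mm deep, flared lips above to 90 mm. With the rod in place the handle's centre is 72 mm above the origin.
- guard: Splash guard fixed to the bench: upright steel sheet 200 mm wide (y), 145 mm high, at most 7 mm thick, two feet to its front reaching 48 mm. Origin: on the bench under the middle of the sheet; x points from the front (robot's side) to the manifold behind it.
- manifold: Vacuum manifold fixed to the bench behind the guard, foot 88 x 134 mm, aluminium block, top 65 mm over the bench. Origin: centre of its underside; its x points away from the guard, and the lever slides along it. The guard is parallel to it, its sheet 34 to 40 mm before this origin (towards -x).
- slide_lever (a joint): Travel of the black slide lever on the manifold's top, m: 0 is open (far from the guard); it grows as the lever is drawn towards the guard (manifold -x). Starts at 0 to 0.006. It drags with about 2 N and stays where left. Fully home is a firm adjustable stop inside the block: set anew each time, somewhere from 0.014 to 0.036, neither seen nor measured; it must be felt.
- lever_back (a point): Middle of the rear face of the lever's paddle (the face away from the guard, on which the rod pulls), 85 mm over the bench. The paddle is upright, 36 mm wide (y), 8 mm thick (x), its top 100 mm over the bench and 35 mm over the manifold's top.
- bottle: Bystander: white bottle with a blue cap, 62 mm across, 111 mm high, origin at its underside. Leave it alone.
- timer: Bystander: wedge-shaped bench timer with three keys, 62 x 78 x 34 mm, origin at its underside. Leave it alone.
- dishes: Bystander: low stack of beige dishes, 93 mm across, 80 mm high, origin at its underside. Leave it alone.
Not all that is in view belongs to the job. What is shaped like the manifold but blue or purple is not meant.

How it is judged:
On the way, in this order (a step that is already met when the one before it is completed fails the run):
1. the rod is lifted clear of its cradle (z of bent_rod in the frame of cradle above 0.1 m), for 0.2 s.
2. the rod's leg, behind the paddle, holds the lever against its stop with 4 to 8 N for 1.2 s without a break (drag alone is 2 N) (value of joint slide_lever above 0.013 m and contact force between bent_rod and slide_lever between 4 and 8 N and x of rod_tip in the frame of lever_back above 0 m and z of rod_tip in the frame of lever_back below 0.008 m), for 1.2 s.
At the end, for the whole second after the job is handed in: The lever is left drawn (at least 13 mm) and the bent rod lies released and at rest in both forks of the cradle: upright to 0.12 rad, its centre within 10 mm along and 6 mm across of the cradle's centre and 68 to 75 mm over the cradle's underside (value of joint slide_lever above 0.013 m and x of bent_rod in the frame of cradle between -0.01 and 0.01 m and y of bent_rod in the frame of cradle between -0.006 and 0.006 m and z of bent_rod in the frame of cradle between 0.068 and 0.075 m and angle between bent_rod's own z axis and vertical below 0.12 rad and linear speed of bent_rod below 0.02 m/s); the robot touches nothing.
It fails at once if the rod pulls or pushes the lever with more than 14 N (contact force between bent_rod and slide_lever above 14 N).
It fails at once if the arm or fingers touch the lever (contact force between any of the arm, the fingers and slide_lever above 0.5 N).
It fails at once if the guard is leaned on or struck with more than 8 N (contact force between anything else and guard above 8 N).
It fails at once if the bottle, the timer or the dishes are moved by more than 12 mm (distance of any of bottle, timer, dishes from where it was at the start of the episode above 0.012 m).
It also fails if it takes over 72 s, if anything falls off the work surface, if the arm or the gripper's body presses on something with over 40 N, if the wrist force passes 120 N, or if a joint passes its speed limit or range.

## Working session

There is one attempt and no reset: what is moved stays moved. The work goes in short steps, Python scripts to look and compute and a tool call to move; the robot and the scene stay as the last step left them, time stands still between calls to the robot, and variables do not carry over. Pictures are saved under pics/ and viewed, at most 11 in all, crops included, and the job is handed in when it is done.

Besides the shell and the picture viewer there is one more tool, called after "Emit:" as name(argument=value, ...), one argument or row to a line, values as JSON. step_arm: Moves the arm, as the interface text tells. Its arguments: {"type":"object","properties":{"commands":{"type":"array","items":{"type":"array"}},"grip_force":{"type":"number"}},"required":["commands"]}

```bash
mkdir -p pics; python3 - <<'E'
from workcell import sensors,get_image
import cv2,json,numpy as np,pickle
np.set_printoptions(precision=4,suppress=True)
s=sensors.get_state()
for k in s: print(k,np.array(s[k]))
d={}
for n in ["scene","side","wrist"]:
    r=get_image(n); d[n]=r
    cv2.imwrite(f"pics/{n}0.png",r["img"][:,:,::-1]); print(n,r["fx"],r["cx"],r["cy"],np.array(r["extrinsics"]))
pickle.dump(d,open("d0.pkl","wb"))
E
```

```text
t 0.0
joints [ 1.2242  0.6293  0.0384  1.5183 -0.027   0.9963 -0.02  ]
qvel [ 0.0014 -0.001  -0.0012 -0.0012 -0.0001 -0.0013 -0.0011]
tau [  0.0006 -54.9719   1.143  -18.6632  -0.0525   0.0235   0.0001]
eef_pos [ 0.18   -0.6239  0.2046]
orientation [[ 0.9608  0.2771 -0.0005]
 [ 0.2771 -0.9608  0.0018]
 [-0.     -0.0018 -1.    ]]
wrist_force [-0.6003 -0.0767 -0.1293]
moment [-0.0203 -0.0465 -0.0187]
grip_force 0.0
width 0.09412161742933024
scene 354.0726992289223 252.73081311717593 193.6683457756027 [[-0.8348  0.4012 -0.3771  1.0527]
 [ 0.5505  0.6031 -0.5773  0.7845]
 [-0.0042 -0.6895 -0.7243  0.9421]
 [ 0.      0.      0.      1.    ]]
side 438.2267657980397 257.0422621409678 195.3255491080939 [[-0.8879  0.2412 -0.3918  1.301 ]
 [ 0.46    0.4469 -0.7673  1.4585]
 [-0.01   -0.8614 -0.5078  1.003 ]
 [ 0.      0.      0.      1.    ]]
wrist 269.27253448098145 252.91545240641176 191.29753874882653 [[ 0.2783 -0.9245 -0.2606  0.2566]
 [-0.9605 -0.2682 -0.0743 -0.6028]
 [-0.0012  0.271  -0.9626  0.3831]
 [ 0.      0.      0.      1.    ]]
```

View pics/scene0.png

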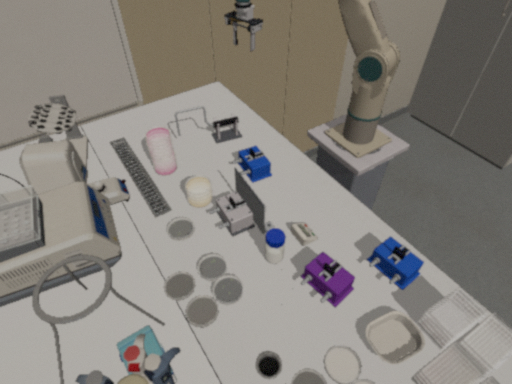

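View pics/side0.png

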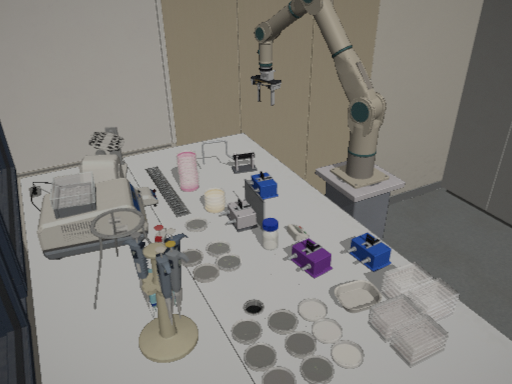

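The scene view shows the grey manifold at about (235,212) with the guard at (250,200). The cradle with the black handle is at (227,128), and the crook extends to about (175,125). Next I'll enlarge that region in both views.

```bash
cat > h.py <<'E'
import numpy as np,cv2,pickle
np.set_printoptions(precision=4,suppress=True)
def ray(r,u,v):
    E=np.array(r["extrinsics"]); d=E[:3,:3]@np.array([(u-r["cx"])/r["fx"],(v-r["cy"])/r["fy"],1]); return E[:3,3],d/np.linalg.norm(d)
def onz(r,u,v,z):
    o,d=ray(r,u,v); return o+d*(z-o[2])/d[2]
def tri(r1,p1,r2,p2):
    A=np.zeros((3,3));b=np.zeros(3)
    for r,p in((r1,p1),(r2,p2)):
        o,d=ray(r,*p);M=np.eye(3)-np.outer(d,d);A+=M;b+=M@o
    x=np.linalg.solve(A,b); return x
def proj(r,P):
    E=np.array(r["extrinsics"]); c=E[:3,:3].T@(np.array(P)-E[:3,3]); return np.array([r["fx"]*c[0]/c[2]+r["cx"],r["fy"]*c[1]/c[2]+r["cy"]])
E
python3 - <<'E'
from h import *
d=pickle.load(open("d0.pkl","rb"))
a=d["scene"]["img"][95:245,150:300,::-1]; b=d["side"]["img"][130:280,170:320,::-1]
f=lambda i:cv2.resize(i,None,fx=5.3,fy=4,interpolation=cv2.INTER_CUBIC)
g=lambda i:cv2.resize(i,None,fx=2.66,fy=4)
cv2.imwrite("pics/c1.png",cv2.resize(d["scene"]["img"][95:240,155:300,::-1],(600,600),interpolation=cv2.INTER_CUBIC))
cv2.imwrite("pics/c2.png",cv2.resize(d["side"]["img"][130:250,180:300,::-1],(600,600),interpolation=cv2.INTER_CUBIC))
E
```

```text
(no output)
```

View pics/c1.png

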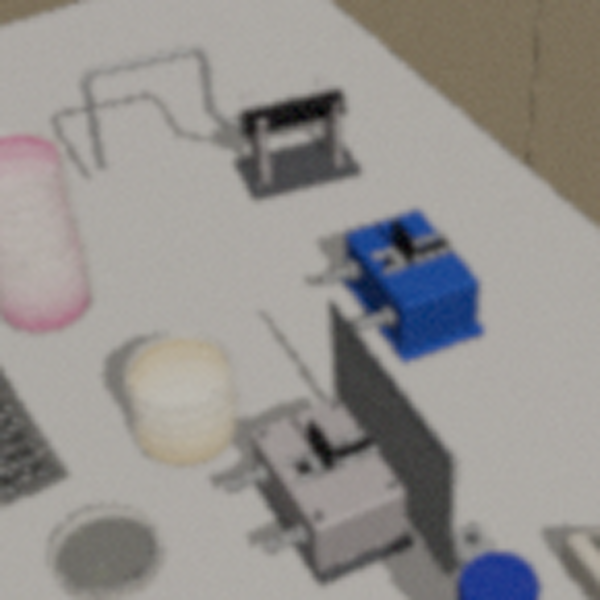

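View pics/c2.png

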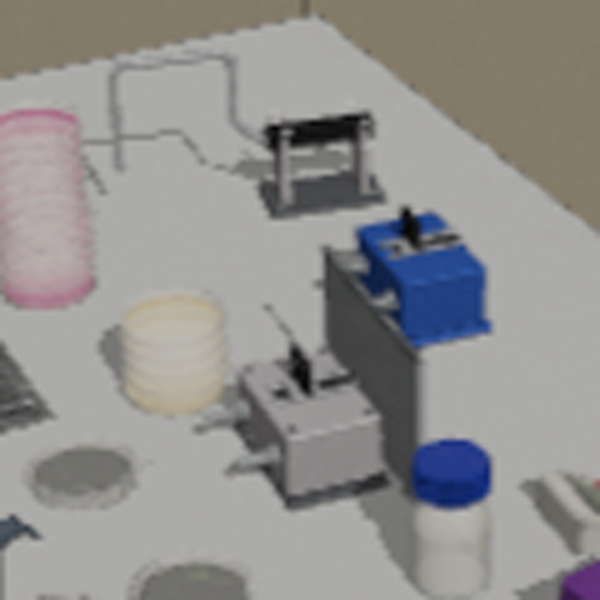

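c1 shows the handle top running from (243,105) to (343,92), the crook with its tip at (100,167), and the guard's top edge from (332,303) to (453,460). The block's top corners are at (250,437), (312,518) and (410,490), and the paddle is at (318,440). c2 shows the same features from the side camera.

```bash
python3 - <<'E'
from h import *
d=pickle.load(open("d0.pkl","rb"));S,T=d["scene"],d["side"]
k=145/600
P={"handle_front_top":((243,103),(268,128)),"handle_rear_top":((343,92),(372,115)),
"tip":((100,167),(120,170)),"corner_far":((90,75),(115,68)),"corner_near":((203,52),(232,60)),
"blk_farL":((250,437),(240,375)),"blk_farR":((312,518),(290,440)),"blk_nearR":((410,490),(383,425)),
"g_topL":((332,303),(325,248)),"g_topR":((453,460),(421,352)),"pad_top":((318,425),(297,346)),
"dish_top":((180,350),(174,310)),"bottle_top":((498,572),(452,460))}
W={}
for n,(p,q) in P.items():
    p=(155+p[0]*k,95+p[1]*k); q=(180+q[0]/5,130+q[1]/5)
    x=tri(S,p,T,q); W[n]=x; print(n,x,"err px",proj(S,x)-p,proj(T,x)-q)
# known-height versions in scene/side
for n,z in (("blk_farL",.065),("blk_farR",.065),("blk_nearR",.065),("g_topL",.145),("g_topR",.145),("handle_front_top",.084),("handle_rear_top",.084),("tip",.058),("corner_far",.168),("corner_near",.168),("pad_top",.1)):
    p,q=P[n]; a=onz(S,155+p[0]*k,95+p[1]*k,z);b=onz(T,180+q[0]/5,130+q[1]/5,z); print(n,a,b)
E
```

```text
handle_front_top [ 0.4869 -0.3896  0.0501] err px [-0.239  0.07 ] [ 0.2082 -0.0464]
handle_rear_top [ 0.4092 -0.3118  0.0788] err px [ 0.0256 -0.0106] [-0.0223  0.0077]
tip [ 0.6575 -0.37    0.0515] err px [ 0.3462 -0.035 ] [-0.2911  0.0062]
corner_far [ 0.6552 -0.3618  0.1622] err px [-0.1607  0.0169] [ 0.1313 -0.0041]
corner_near [ 0.5371 -0.3596  0.1464] err px [ 0.1422 -0.0352] [-0.1198  0.0214]
blk_farL [0.7101 0.031  0.0501] err px [ 0.7056 -0.1528] [-0.5904  0.0758]
blk_farR [0.709  0.1266 0.0412] err px [ 0.5184 -0.1329] [-0.4347  0.0738]
blk_nearR [0.6328 0.1469 0.0443] err px [-0.3881  0.1327] [ 0.3286 -0.0888]
g_topL [0.6167 0.01   0.1356] err px [ 0.0014 -0.0005] [-0.0012  0.0003]
g_topR [0.638  0.2159 0.15  ] err px [ 0.4284 -0.1576] [-0.3474  0.106 ]
pad_top [0.6831 0.0944 0.1044] err px [-0.1269  0.0359] [ 0.1048 -0.0213]
dish_top [ 0.7133 -0.0948  0.0493] err px [-0.1785  0.0321] [ 0.1495 -0.0135]
bottle_top [0.6461 0.2831 0.0955] err px [-0.1842  0.0693] [ 0.1515 -0.0477]
blk_farL [0.7181 0.0429 0.065 ] [0.717  0.0539 0.065 ]
blk_farR [0.7198 0.1436 0.065 ] [0.722  0.1599 0.065 ]
blk_nearR [0.6411 0.1618 0.065 ] [0.6487 0.1752 0.065 ]
g_topL [0.6218 0.019  0.145 ] [0.6241 0.0257 0.145 ]
g_topR [0.6369 0.2121 0.145 ] [0.6326 0.2085 0.145 ]
handle_front_top [ 0.5073 -0.3449  0.084 ] [ 0.517  -0.3239  0.084 ]
handle_rear_top [ 0.4132 -0.3052  0.084 ] [ 0.4141 -0.3018  0.084 ]
tip [ 0.6617 -0.3621  0.058 ] [ 0.6607 -0.3569  0.058 ]
corner_far [ 0.6575 -0.3531  0.168 ] [ 0.6602 -0.3496  0.168 ]
corner_near [ 0.5517 -0.3287  0.168 ] [ 0.5558 -0.3137  0.168 ]
pad_top [0.6807 0.0909 0.1   ] [0.6805 0.0877 0.1   ]
```

Emit:
step_arm(
  commands=[
    [[4.5,-2.7,0],[0,0,0],1],
    [[4.5,-2.7,0],[0,0,0],1],
    [[4.5,-2.7,0],[0,0,0],1],
    [[4.5,-2.7,0],[0,0,0],1],
    [[4.5,-2.7,0],[0,0,0],1],
    [[4.5,-2.7,0],[0,0,0],1],
    [[4.5,-2.7,0],[0,0,0],1],
    [[4.5,-2.7,0],[0,0,0],1],
    [[0,0,0],[0,0,0.166],1],
    [[0,0,0],[0,0,0.166],1],
    [[0,0,0],[0,0,0.166],1],
    [[0,0,0],[0,0,0],1],
  ],
)

```text
t: 1.65
eef_pos: [0.4661, -0.317, 0.2053]
orientation: [[0.977, -0.214, -0.001], [-0.214, -0.977, -0.0], [-0.001, 0.0, -1.0]]
wrist_force: [-0.2, 1.3, -0.4]
width: 0.0942
grip_force: 0.0
```

```bash
python3 - <<'E'
from workcell import sensors,get_image
from h import *
s=sensors.get_state();print(s["t"],s["eef_pos"],np.array(s["orientation"]),s["wrist_force"])
r=get_image("wrist");pickle.dump(r,open("w1.pkl","wb"));cv2.imwrite("pics/w1.png",r["img"][:,:,::-1])
print(np.array(r["extrinsics"]))
E
```

```text
1.65 [ 0.4661 -0.317   0.2053] [[ 0.9769 -0.2136 -0.0007]
 [-0.2136 -0.9769 -0.0001]
 [-0.0006  0.0002 -1.    ]] [-0.2162  1.2807 -0.3863]
[[-0.2124 -0.9405 -0.2653  0.544 ]
 [-0.9772  0.2046  0.057  -0.3342]
 [ 0.0006  0.2714 -0.9625  0.3837]
 [ 0.      0.      0.      1.    ]]
```

View pics/w1.png

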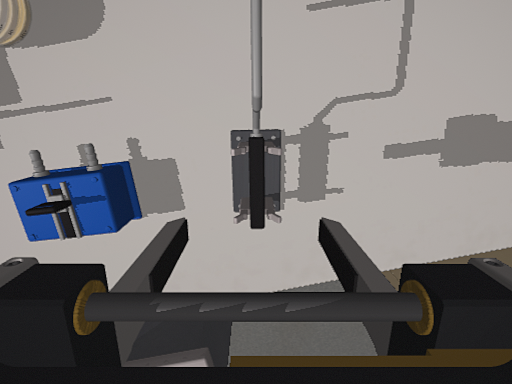

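The wrist view shows the black handle from (257,137) at the front to (257,228) at the rear, almost aligned with the tool.

```bash
python3 - <<'E'
from h import *
r=pickle.load(open("w1.pkl","rb"));g=r["img"].max(2)
m=(g<45).astype(np.uint8);m[:,:225]=0;m[:,290:]=0;m[:130]=0;m[245:]=0
m=cv2.morphologyEx(m,cv2.MORPH_OPEN,np.ones((5,5)))
n,l,st,c=cv2.connectedComponentsWithStats(m);i=1+st[1:,4].argmax();print(st[i])
for v in range(140,228,12):
    u=np.where(l[v]==i)[0]; print(v,u.min(),u.max(),end='; ')
ys=np.where(l==i)
top=ys[0].min();bot=ys[0].max()
f=lambda v:np.mean(np.where(l[v]==i)[0])
A=onz(r,f(top+2),top,.084);B=onz(r,f(bot-8),bot+1,.084)
print("\nfront",A,"rear",B,"mid",(A+B)/2,"len",np.linalg.norm(A-B),"yaw",np.arctan2(*(A-B)[[1,0]]))
E
```

```text
[ 249  137   16   91 1321]
140 249 263; 152 249 263; 164 249 263; 176 250 263; 188 250 264; 200 250 264; 212 251 263; 224 251 263; 
front [ 0.521  -0.3329  0.084 ] rear [ 0.4155 -0.3115  0.084 ] mid [ 0.4682 -0.3222  0.084 ] len 0.10759105987978232 yaw -0.1997027110100293
```

Emit:
step_arm(
  commands=[
    [[0.3,0.4,0],[0,0,-0.012],1],
    [[0,0,3],[0,0,0],1],
    [[0,0,3],[0,0,0],1],
    [[0,0,3],[0,0,0],1],
    [[0,0,3],[0,0,0],1],
    [[0,0,2.2],[0,0,0],1],
    [[0,0,1],[0,0,0],1],
    [[0,0,0],[0,0,0],1],
  ],
)

```text
t: 2.7
eef_pos: [0.4681, -0.3219, 0.0531]
orientation: [[0.979, -0.203, -0.001], [-0.203, -0.979, 0.001], [-0.001, -0.0, -1.0]]
wrist_force: [0.4, 0.1, 0.5]
width: 0.0942
grip_force: 0.0
```

Emit:
step_arm(
  commands=[
    [[0,0,0],[0,0,0],0.4],
    [[0,0,0],[0,0,0],0.25],
    [[0,0,0],[0,0,0],0.1],
    [[0,0,0],[0,0,0],0],
    [[0,0,0],[0,0,0],0],
    [[0,0,0],[0,0,0],0],
    [[0,0,0],[0,0,0],0],
    [[0,0,0],[0,0,0],0],
  ],
  grip_force=50,
)

```text
t: 3.7
eef_pos: [0.4683, -0.3218, 0.0535]
orientation: [[0.979, -0.204, 0.0], [-0.204, -0.979, -0.0], [0.0, 0.0, -1.0]]
wrist_force: [-0.1, -0.2, -0.5]
width: 0.0175
grip_force: 48.0
```

Emit:
step_arm(
  commands=[
    [[0,0,-1],[0,0,0],0],
    [[0,0,-2],[0,0,0],0],
    [[0,0,-2],[0,0,0],0],
    [[0,0,-2],[0,0,0],0],
    [[0,0,-2],[0,0,0],0],
    [[0,0,-2],[0,0,0],0],
    [[0,0,-2],[0,0,0],0],
    [[0,0,-1],[0,0,0],0],
    [[0,0,0],[0,0,0],0],
    [[0,0,0],[0,0,0],0],
  ],
)

```text
t: 4.95
eef_pos: [0.4678, -0.3214, 0.1928]
orientation: [[0.979, -0.204, -0.001], [-0.204, -0.979, 0.001], [-0.001, -0.001, -1.0]]
wrist_force: [-0.1, 0.4, -0.3]
width: 0.0173
grip_force: 50.0
```

```bash
python3 - <<'E'
from workcell import sensors,get_image
from h import *
s=sensors.get_state();print(s["eef_pos"],s["wrist_force"],s["moment"],s["width"])
S=get_image("scene");T=get_image("side");pickle.dump((S,T,s),open("d2.pkl","wb"))
cv2.imwrite("pics/l.png",np.hstack([cv2.resize(S["img"][60:205,155:300,::-1],(400,400),interpolation=2),cv2.resize(T["img"][90:250,160:320,::-1],(400,400),interpolation=2)]))
E
```

```text
[ 0.4678 -0.3214  0.1928] [-0.1083  0.3886 -0.2576] [0.0246 0.0392 0.0148] 0.01734407089065139
```

View pics/l.png

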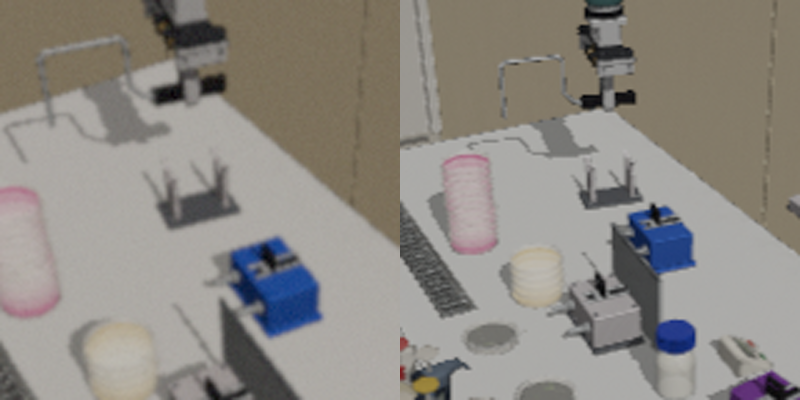

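Emit:
step_arm(
  commands=[
    [[0,0,-2.5],[0,0,0],0],
    [[0,0,-2.5],[0,0,0],0],
    [[-0.4,-3.8,0],[0,0,0],0],
    [[-0.4,-4.3,0],[0,0,0],0],
    [[-0.4,-4.3,0],[0,0,0],0],
    [[-0.4,-4.3,0],[0,0,0],0],
    [[-0.4,-4.3,0],[0,0,0],0],
    [[-0.4,-4.3,0],[0,0,0],0],
    [[-0.4,-4.3,0],[0,0,0],0],
    [[-0.4,-4.3,0],[0,0,0],0],
    [[-0.4,-4.3,0],[0,0,-0.07],0],
    [[-0.4,-4,0],[0,0,-0.07],0],
  ],
)

```text
t: 6.55
eef_pos: [0.5121, 0.1013, 0.2429]
orientation: [[0.998, -0.063, -0.001], [-0.063, -0.998, -0.0], [-0.001, 0.0, -1.0]]
wrist_force: [0.1, -0.4, -1.8]
width: 0.0175
grip_force: 50.0
```

Emit:
step_arm(
  commands=[
    [[0,0,2.5],[0,0,0],0],
    [[0,0,2.5],[0,0,0],0],
    [[0,0,0],[0,0,0],0],
  ],
)

```text
t: 6.92
eef_pos: [0.5105, 0.0993, 0.1916]
orientation: [[0.998, -0.065, -0.005], [-0.065, -0.998, -0.001], [-0.005, 0.002, -1.0]]
wrist_force: [-0.6, -0.4, -1.2]
width: 0.0174
grip_force: 50.0
```

```bash
python3 - <<'E'
from workcell import sensors,get_image
from h import *
s=sensors.get_state();print(s["t"],s["eef_pos"],np.array(s["orientation"])[:,0],s["wrist_force"],s["moment"])
d={n:get_image(n) for n in("scene","side","wrist")};pickle.dump((d,s),open("d3.pkl","wb"))
cv2.imwrite("pics/w3.png",d["wrist"]["img"][:,:,::-1])
cv2.imwrite("pics/l3.png",np.hstack([cv2.resize(d["scene"]["img"][130:250,180:300,::-1],(400,400),interpolation=2),cv2.resize(d["side"]["img"][130:250,180:300,::-1],(400,400),interpolation=2)]))
E
```

```text
6.925 [0.5105 0.0993 0.1916] [ 0.9979 -0.0651 -0.0049] [-0.6416 -0.4091 -1.2088] [0.0067 0.0071 0.0599]
```

View pics/w3.png

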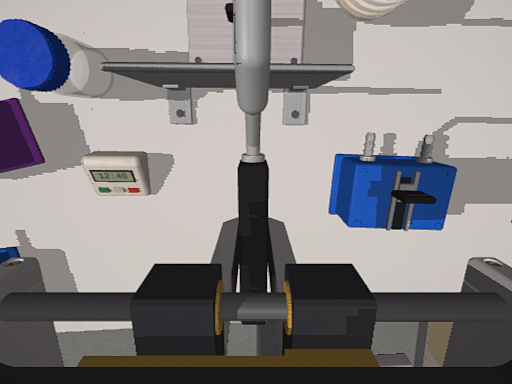

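View pics/l3.png

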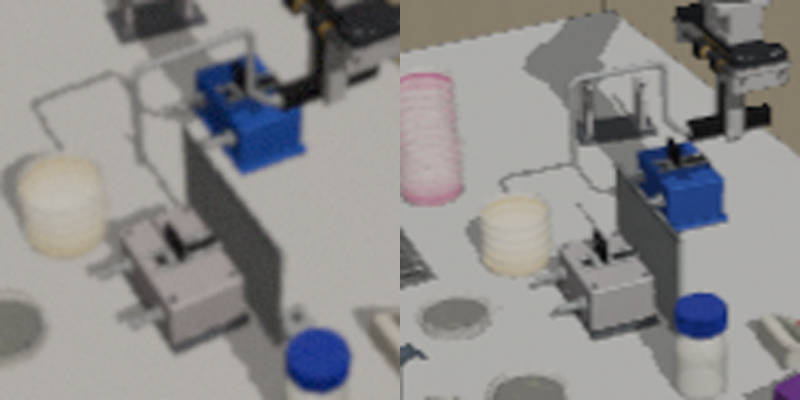

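The wrist view shows the guard's top edge from (103,66) to (353,68), nearly square to the tool, and a bit of the black paddle at (232,12) beside the rod. In the side and scene crops the rod tip hangs high over the guard at (141,162) and (573,166). The paddle is at (178,240) and (600,243).

```bash
python3 - <<'E'
from h import *
d,s=pickle.load(open("d3.pkl","rb"));S,T,W=d["scene"],d["side"],d["wrist"]
k=.3
L=lambda p:(180+p[0]*k,130+p[1]*k); R=lambda p:(180+(p[0]-400)*k,130+p[1]*k)
x=tri(S,L((141,162)),T,R((573,166)));print("tip",x, proj(S,x)-L((141,162)))
e=np.array(s["eef_pos"]);O=np.array(s["orientation"]);print("tip model",e+O@[.2,0,-.005])
a=onz(W,103,67,.145);b=onz(W,353,69,.145);print("guard",a,b,(a+b)/2,"len",np.linalg.norm(a-b),"yaw",-np.arctan2((a-b)[0],(a-b)[1]))
# paddle mask in the scene and side near expected spot: blacks on the block
for n,I in(("scene",S),("side",T)):
    u,v=proj(I,(.683,.09,.09)).astype(int); g=I["img"][v-10:v+12,u-12:u+14].max(2); print(n,u-12,v-10);print(g)
E
```

```text
tip [0.706  0.0827 0.1927] [-0.3656  0.098 ]
tip model [0.7101 0.0863 0.1956]
guard [0.6355 0.2076 0.145 ] [0.6217 0.0141 0.145 ] [0.6286 0.1108 0.145 ] len 0.19401727834740468 yaw -0.07155773897236821
scene 219 189
[[176 176 175 175 175 175 176 176 176 173 168 152 139 144 163 165 139  98
   71  65  68  69  62  63  68  65]
 [176 177 177 175 173 177 174 170 169 169 166 163 145 135 144 155 140 105
   74  67  63  63  68  65  68  65]
 [173 173 175 170 169 171 165 155 148 146 150 161 162 142 138 142 133 109
   84  71  70  71  63  65  67  67]
 [175 170 165 155 147 145 142 136 132 127 137 156 160 150 150 138 123 111
  102  83  73  65  64  62  65  60]
 [169 153 145 136 129 128 128 124 127 130 131 150 155 155 153 144 128 129
  131 106  79  72  63  62  72  65]
 [144 136 129 126 123 124 124 126 135 145 147 152 156 154 155 151 149 146
  148 128  98  74  68  67  66  69]
 [127 125 124 129 129 127 125 132 145 151 154 148 151 154 155 156 152 152
  154 147 124  90  69  68  67  63]
 [127 128 129 137 149 145 130 129 144 147 132 121 138 151 154 155 155 154
  155 152 142 115  84  70  63  68]
 [128 141 14
[... 3226 characters left out ...]
86 101  58
   43  41  51  68  76  97  94  67]
 [106  80 111 145 157 152 142 147 146 112 116 141 115  31  17 102 117  72
   81  90 110 137 146 137 104  68]
 [106  81  81 120 151 156 145 110  66  47  81 132 138  90  48  92 137 144
  139 133 130 140 147 155 139  99]
 [109  92  84  86 125 154 155 135  92  79  89 119 150 144 112 118 138 141
  147 154 153 155 155 155 157 141]
 [127 130 104  80 103 140 149 142 147 147 135 127 139 145 153 156 156 156
  155 154 155 155 155 156 156 156]
 [130 139 132  82  81 114 148 158 152 146 154 158 157 156 156 157 157 156
  156 156 156 155 155 155 156 153]
 [122 126 126  85  80  84 120 151 158 158 159 159 157 156 157 156 156 155
  156 156 156 155 155 156 155 138]]
```

```bash
python3 - <<'E'
from h import *
d,s=pickle.load(open("d3.pkl","rb"));S,T=d["scene"],d["side"]
yw=-.065;X=np.array([np.cos(yw),np.sin(yw),0]);Y=np.array([-X[1],X[0],0])
# extremes of the dark paddle: -y top corner and +y bottom corner (rear face)
for n,A,B in(("top -y",(230.2,197),(238.5,199)),("bottom +y",(234,207.3),(240.7,207.6))):
    for I,p,nm in((S,A,"scene"),(T,B,"side")):
        z=.1 if "top" in n else .066
        q=onz(I,*p,z); print(n,nm,q, q+Y*(.018 if "top" in n else -.018))
E
```

```text
top -y scene [0.6836 0.0852 0.1   ] [0.6848 0.1032 0.1   ]
top -y side [0.683  0.0846 0.1   ] [0.6842 0.1025 0.1   ]
bottom +y scene [0.6821 0.1038 0.066 ] [0.681  0.0859 0.066 ]
bottom +y side [0.6807 0.0979 0.066 ] [0.6795 0.0799 0.066 ]
```

Emit:
step_arm(
  commands=[
    [[0.2,-1.8,0],[0,0,0.005],0],
    [[0,0,0],[0,0,0],0],
    [[0,0,2],[0,0,0],0],
    [[0,0,2],[0,0,0],0],
    [[0,0,2],[0,0,0],0],
    [[0,0,2],[0,0,0],0],
    [[0,0,1.5],[0,0,0],0],
    [[0,0,1],[0,0,0],0],
    [[0,0,1],[0,0,0],0],
    [[0,0,0],[0,0,0],0],
    [[0,0,0],[0,0,0],0],
  ],
)

```text
t: 8.45
eef_pos: [0.5158, 0.1176, 0.0788]
orientation: [[0.998, -0.07, 0.001], [-0.07, -0.998, 0.0], [0.001, -0.0, -1.0]]
wrist_force: [-0.1, 0.4, -1.3]
width: 0.0176
grip_force: 50.0
```

```bash
python3 - <<'E'
from workcell import sensors,get_image
from h import *
for i in range(3):
    d={n:get_image(n) for n in("scene","side")}
    s=sensors.get_state();print(s["t"],s["eef_pos"],np.array(s["orientation"])[:,0],s["wrist_force"],s["moment"])
pickle.dump((d,s),open("d4.pkl","wb"))
cv2.imwrite("pics/l4.png",np.hstack([cv2.resize(d["scene"]["img"][150:240,190:280,::-1],(400,400),interpolation=2),cv2.resize(d["side"]["img"][150:240,200:290,::-1],(400,400),interpolation=2)]))
E
```

```text
8.55 [0.5159 0.1176 0.079 ] [ 0.9975 -0.0702  0.001 ] [ 1.1457  0.0381 -1.3835] [-0.007   0.0488 -0.0043]
8.65 [0.5158 0.1176 0.0789] [ 0.9975 -0.0702  0.0008] [ 0.5871  0.167  -1.4751] [ 0.0402  0.0368 -0.0163]
8.75 [0.5157 0.1176 0.0788] [ 0.9975 -0.0702  0.0006] [ 0.5233 -0.2047 -1.2356] [ 0.0382  0.068  -0.007 ]
```

View pics/l4.png

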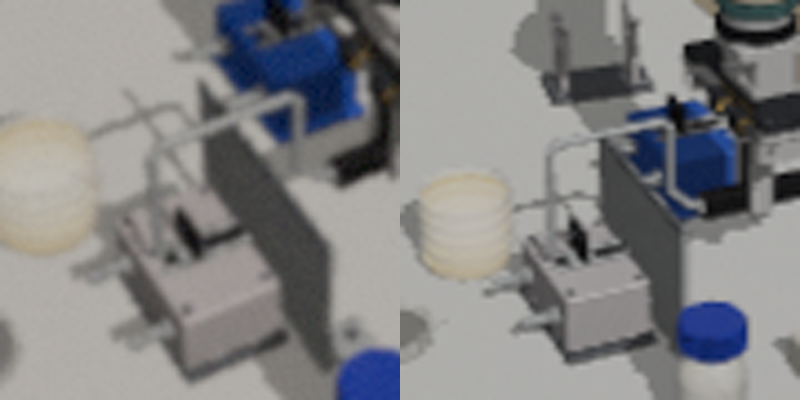

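In both crops the rod's leg hangs behind the paddle, with the tip at about (155,250) and (550,240), and is centred on it. Now I'll draw it in.

Emit:
step_arm(
  commands=[
    [[-0.2,0,0],[0,0,0],0],
    [[-0.2,0,0],[0,0,0],0],
    [[-0.2,0,0],[0,0,0],0],
    [[-0.2,0,0],[0,0,0],0],
    [[-0.2,0,0],[0,0,0],0],
    [[-0.2,0,0],[0,0,0],0],
    [[-0.2,0,0],[0,0,0],0],
    [[-0.2,0,0],[0,0,0],0],
    [[0,0,0],[0,0,0],0],
  ],
)

```text
t: 9.88
eef_pos: [0.4993, 0.1187, 0.0785]
orientation: [[0.998, -0.07, -0.0], [-0.07, -0.998, -0.0], [-0.0, 0.0, -1.0]]
wrist_force: [-0.0, -0.1, -1.9]
width: 0.0172
grip_force: 50.0
```

Emit:
step_arm(
  commands=[
    [[-0.1,0,0],[0,0,0],0],
    [[-0.1,0,0],[0,0,0],0],
    [[-0.1,0,0],[0,0,0],0],
    [[-0.1,0,0],[0,0,0],0],
  ],
)

```text
t: 10.38
eef_pos: [0.4955, 0.1189, 0.0785]
orientation: [[0.998, -0.07, 0.0], [-0.07, -0.998, 0.0], [0.0, -0.0, -1.0]]
wrist_force: [-0.0, 0.3, -1.8]
width: 0.0174
grip_force: 50.0
```

Emit:
step_arm(
  commands=[
    [[-0.1,0,0],[0,0,0],0],
    [[-0.1,0,0],[0,0,0],0],
    [[-0.1,0,0],[0,0,0],0],
    [[-0.1,0,0],[0,0,0],0],
  ],
)

```text
t: 10.88
eef_pos: [0.4918, 0.1192, 0.0786]
orientation: [[0.998, -0.07, 0.001], [-0.07, -0.998, 0.0], [0.001, -0.0, -1.0]]
wrist_force: [1.7, -0.5, -1.4]
width: 0.0175
grip_force: 50.0
```

Emit:
step_arm(
  commands=[
    [[-0.1,0,0],[0,0,0],0],
    [[-0.1,0,0],[0,0,0],0],
    [[-0.1,0,0],[0,0,0],0],
    [[-0.1,0,0],[0,0,0],0],
  ],
)

```text
t: 11.38
eef_pos: [0.4876, 0.1195, 0.0785]
orientation: [[0.998, -0.07, 0.0], [-0.07, -0.998, 0.0], [0.0, -0.0, -1.0]]
wrist_force: [1.8, 0.3, -2.4]
width: 0.0176
grip_force: 50.0
```

Emit:
step_arm(
  commands=[
    [[-0.05,0,0],[0,0,0],0],
    [[-0.05,0,0],[0,0,0],0],
  ],
)

```text
t: 11.62
eef_pos: [0.4865, 0.1196, 0.0785]
orientation: [[0.998, -0.07, 0.0], [-0.07, -0.998, -0.0], [0.0, 0.0, -1.0]]
wrist_force: [1.6, -0.0, -0.1]
width: 0.0176
grip_force: 50.0
```

Emit:
step_arm(
  commands=[
    [[-0.05,0,0],[0,0,0],0],
    [[-0.05,0,0],[0,0,0],0],
  ],
)

```text
t: 11.88
eef_pos: [0.4855, 0.1196, 0.0785]
orientation: [[0.998, -0.07, 0.0], [-0.07, -0.998, 0.0], [0.0, -0.0, -1.0]]
wrist_force: [2.4, 0.2, -1.7]
width: 0.0177
grip_force: 50.0
```

Emit:
step_arm(
  commands=[
    [[-0.05,0,0],[0,0,0],0],
    [[-0.05,0,0],[0,0,0],0],
  ],
)

```text
t: 12.12
eef_pos: [0.4845, 0.1197, 0.0785]
orientation: [[0.998, -0.07, 0.0], [-0.07, -0.998, 0.0], [0.0, -0.0, -1.0]]
wrist_force: [1.5, -1.3, 0.3]
width: 0.0178
grip_force: 50.0
```

Emit:
step_arm(
  commands=[
    [[-0.05,0,0],[0,0,0],0],
    [[-0.05,0,0],[0,0,0],0],
  ],
)

```text
t: 12.38
eef_pos: [0.4835, 0.1198, 0.0785]
orientation: [[0.998, -0.07, 0.0], [-0.07, -0.998, 0.0], [0.0, -0.0, -1.0]]
wrist_force: [1.7, 0.1, -1.7]
width: 0.0176
grip_force: 50.0
```

Emit:
step_arm(
  commands=[
    [[-0.05,0,0],[0,0,0],0],
    [[-0.05,0,0],[0,0,0],0],
  ],
)

```text
t: 12.62
eef_pos: [0.4825, 0.1199, 0.0785]
orientation: [[0.998, -0.07, 0.0], [-0.07, -0.998, 0.0], [0.0, -0.0, -1.0]]
wrist_force: [2.0, 1.1, -1.1]
width: 0.0179
grip_force: 50.0
```

Emit:
step_arm(
  commands=[
    [[-0.05,0,0],[0,0,0],0],
    [[-0.05,0,0],[0,0,0],0],
  ],
)

```text
t: 12.88
eef_pos: [0.4815, 0.1199, 0.0785]
orientation: [[0.998, -0.07, 0.0], [-0.07, -0.998, -0.0], [0.0, 0.0, -1.0]]
wrist_force: [2.3, -0.1, -1.5]
width: 0.0178
grip_force: 50.0
```

Emit:
step_arm(
  commands=[
    [[-0.05,0,0],[0,0,0],0],
    [[-0.05,0,0],[0,0,0],0],
  ],
)

```text
t: 13.12
eef_pos: [0.4806, 0.12, 0.0785]
orientation: [[0.998, -0.07, 0.0], [-0.07, -0.998, 0.0], [0.0, -0.0, -1.0]]
wrist_force: [1.7, -0.5, -1.5]
width: 0.0177
grip_force: 50.0
```

Emit:
step_arm(
  commands=[
    [[-0.05,0,0],[0,0,0],0],
    [[-0.05,0,0],[0,0,0],0],
  ],
)

```text
t: 13.38
eef_pos: [0.4795, 0.12, 0.0785]
orientation: [[0.998, -0.07, 0.0], [-0.07, -0.998, 0.0], [0.0, -0.0, -1.0]]
wrist_force: [2.2, -0.2, -2.2]
width: 0.0181
grip_force: 50.0
```

Emit:
step_arm(
  commands=[
    [[-0.05,0,0],[0,0,0],0],
    [[-0.05,0,0],[0,0,0],0],
  ],
)

```text
t: 13.62
eef_pos: [0.4785, 0.1201, 0.0785]
orientation: [[0.998, -0.07, 0.0], [-0.07, -0.998, 0.0], [0.0, -0.0, -1.0]]
wrist_force: [1.0, -0.8, -2.5]
width: 0.0176
grip_force: 50.0
```

Emit:
step_arm(
  commands=[
    [[-0.05,0,0],[0,0,0],0],
    [[-0.05,0,0],[0,0,0],0],
  ],
)

```text
t: 13.88
eef_pos: [0.4775, 0.1202, 0.0785]
orientation: [[0.998, -0.07, 0.0], [-0.07, -0.998, -0.0], [0.0, 0.0, -1.0]]
wrist_force: [1.5, 0.1, -1.5]
width: 0.0176
grip_force: 50.0
```

Emit:
step_arm(
  commands=[
    [[-0.05,0,0],[0,0,0],0],
    [[-0.05,0,0],[0,0,0],0],
  ],
)

```text
t: 14.12
eef_pos: [0.4766, 0.1203, 0.0785]
orientation: [[0.998, -0.07, 0.0], [-0.07, -0.998, -0.0], [0.0, -0.0, -1.0]]
wrist_force: [2.1, 0.1, -1.5]
width: 0.0175
grip_force: 50.0
```

Emit:
step_arm(
  commands=[
    [[-0.05,0,0],[0,0,0],0],
    [[-0.05,0,0],[0,0,0],0],
  ],
)

```text
t: 14.38
eef_pos: [0.4756, 0.1204, 0.0785]
orientation: [[0.998, -0.07, 0.0], [-0.07, -0.998, 0.0], [0.0, -0.0, -1.0]]
wrist_force: [2.3, -0.2, -2.6]
width: 0.0173
grip_force: 50.0
```

Emit:
step_arm(
  commands=[
    [[-0.05,0,0],[0,0,0],0],
    [[-0.05,0,0],[0,0,0],0],
  ],
)

```text
t: 14.62
eef_pos: [0.4745, 0.1204, 0.0785]
orientation: [[0.998, -0.07, 0.0], [-0.07, -0.998, 0.0], [0.0, -0.0, -1.0]]
wrist_force: [2.1, -0.4, -1.8]
width: 0.0178
grip_force: 50.0
```

Emit:
step_arm(
  commands=[
    [[-0.05,0,0],[0,0,0],0],
    [[-0.05,0,0],[0,0,0],0],
  ],
)

```text
t: 14.88
eef_pos: [0.4735, 0.1205, 0.0785]
orientation: [[0.998, -0.07, -0.0], [-0.07, -0.998, -0.0], [-0.0, 0.0, -1.0]]
wrist_force: [1.0, 0.8, -1.8]
width: 0.0178
grip_force: 50.0
```

Emit:
step_arm(
  commands=[
    [[-0.05,0,0],[0,0,0],0],
    [[-0.05,0,0],[0,0,0],0],
  ],
)

```text
t: 15.12
eef_pos: [0.4726, 0.1206, 0.0785]
orientation: [[0.998, -0.07, 0.0], [-0.07, -0.998, 0.0], [0.0, -0.0, -1.0]]
wrist_force: [1.5, 0.5, -2.0]
width: 0.0176
grip_force: 50.0
```

Emit:
step_arm(
  commands=[
    [[-0.05,0,0],[0,0,0],0],
    [[-0.05,0,0],[0,0,0],0],
  ],
)

```text
t: 15.38
eef_pos: [0.4716, 0.1206, 0.0785]
orientation: [[0.998, -0.07, 0.0], [-0.07, -0.998, 0.0], [0.0, -0.0, -1.0]]
wrist_force: [1.7, 0.4, -1.8]
width: 0.0176
grip_force: 50.0
```

Emit:
step_arm(
  commands=[
    [[-0.05,0,0],[0,0,0],0],
    [[-0.05,0,0],[0,0,0],0],
  ],
)

```text
t: 15.62
eef_pos: [0.4705, 0.1207, 0.0785]
orientation: [[0.998, -0.07, -0.0], [-0.07, -0.998, -0.0], [-0.0, 0.0, -1.0]]
wrist_force: [2.3, 0.1, -0.8]
width: 0.018
grip_force: 50.0
```

Emit:
step_arm(
  commands=[
    [[-0.05,0,0],[0,0,0],0],
    [[-0.05,0,0],[0,0,0],0],
  ],
)

```text
t: 15.88
eef_pos: [0.4696, 0.1208, 0.0785]
orientation: [[0.998, -0.07, 0.0], [-0.07, -0.998, 0.0], [0.0, -0.0, -1.0]]
wrist_force: [2.7, 0.2, -1.6]
width: 0.0179
grip_force: 50.0
```

Emit:
step_arm(
  commands=[
    [[-0.03,0,0],[0,0,0],0],
    [[-0.03,0,0],[0,0,0],0],
  ],
)

```text
t: 16.12
eef_pos: [0.469, 0.1208, 0.0785]
orientation: [[0.998, -0.07, 0.0], [-0.07, -0.998, -0.0], [0.0, 0.0, -1.0]]
wrist_force: [1.6, -0.0, -2.1]
width: 0.0174
grip_force: 50.0
```

Emit:
step_arm(
  commands=[
    [[-0.05,0,0],[0,0,0],0],
    [[-0.05,0,0],[0,0,0],0],
  ],
)

```text
t: 16.38
eef_pos: [0.468, 0.1209, 0.0785]
orientation: [[0.998, -0.07, 0.0], [-0.07, -0.998, 0.0], [0.0, -0.0, -1.0]]
wrist_force: [1.7, 0.7, -2.0]
width: 0.0176
grip_force: 50.0
```

Emit:
step_arm(
  commands=[
    [[-0.05,0,0],[0,0,0],0],
    [[-0.05,0,0],[0,0,0],0],
  ],
)

```text
t: 16.62
eef_pos: [0.4674, 0.121, 0.0786]
orientation: [[0.998, -0.07, 0.001], [-0.07, -0.998, 0.0], [0.001, -0.0, -1.0]]
wrist_force: [2.3, 0.0, -2.3]
width: 0.0177
grip_force: 50.0
```

```bash
cat > f.py <<'E'
from workcell import sensors,get_image
import numpy as np,sys
F=[];P=[]
for i in range(int(sys.argv[1])):
    get_image("wrist");s=sensors.get_state();F.append(list(s["wrist_force"])+list(s["moment"]));P.append(s["eef_pos"])
F=np.array(F);np.set_printoptions(precision=4,suppress=True)
print(s["t"],np.mean(P,0),np.array(s["orientation"])[:,0],"F",F.mean(0),"sd",F[:,0].std())
E
python3 f.py 10
```

```text
17.125 [0.4674 0.121  0.0786] [ 0.9975 -0.0703  0.0007] F [ 3.1808 -0.3887 -1.9873  0.0053 -0.5961  0.0267] sd 0.42640013550612904
```

Emit:
step_arm(
  commands=[
    [[-0.03,0,0],[0,0,0],0],
    [[0,0,0],[0,0,0],0],
  ],
)

```text
t: 17.38
eef_pos: [0.4673, 0.121, 0.0786]
orientation: [[0.998, -0.07, 0.001], [-0.07, -0.998, 0.0], [0.001, -0.0, -1.0]]
wrist_force: [5.4, 0.3, -2.0]
width: 0.0176
grip_force: 50.0
```

```bash
python3 f.py 6
```

```text
17.675 [0.4673 0.121  0.0786] [ 0.9975 -0.0703  0.0011] F [ 5.0394 -0.163  -2.0655 -0.0214 -0.9886  0.0121] sd 0.47517673412968714
```

Emit:
step_arm(
  commands=[
    [[-0.017,0,0],[0,0,0],0],
    [[0,0,0],[0,0,0],0],
  ],
)

```text
t: 17.92
eef_pos: [0.4673, 0.121, 0.0786]
orientation: [[0.998, -0.07, 0.001], [-0.07, -0.998, 0.0], [0.001, -0.0, -1.0]]
wrist_force: [5.0, -0.5, -2.5]
width: 0.0174
grip_force: 50.0
```

```bash
python3 f.py 16
```

```text
18.725 [0.4673 0.121  0.0786] [ 0.9975 -0.0704  0.0013] F [ 5.5569 -0.2567 -2.1881 -0.0415 -1.0686  0.0071] sd 0.7347247340043697
```

Emit:
step_arm(
  commands=[
    [[-0.005,0,0],[0,0,0],0],
    [[0,0,0],[0,0,0],0],
    [[0,0,0],[0,0,0],0],
    [[0,0,0],[0,0,0],0],
    [[0,0,0],[0,0,0],0],
    [[0,0,0],[0,0,0],0],
    [[0,0,0],[0,0,0],0],
    [[0,0,0],[0,0,0],0],
    [[0,0,0],[0,0,0],0],
    [[0,0,0],[0,0,0],0],
    [[0,0,0],[0,0,0],0],
    [[0,0,0],[0,0,0],0],
  ],
)

```text
t: 20.23
eef_pos: [0.4672, 0.121, 0.0786]
orientation: [[0.998, -0.07, 0.001], [-0.07, -0.998, 0.0], [0.001, -0.0, -1.0]]
wrist_force: [6.0, 0.5, -2.5]
width: 0.0178
grip_force: 50.0
```

```bash
python3 f.py 20
```

```text
21.225 [0.4672 0.121  0.0786] [ 0.9975 -0.0703  0.0014] F [ 5.4724 -0.5664 -2.3613 -0.0383 -1.0799  0.0137] sd 0.47899104099953227
```

Emit:
step_arm(
  commands=[
    [[0.5,0,0],[0,0,0],0],
    [[0.8,0,0],[0,0,0],0],
    [[0.7,0,0],[0,0,0],0],
    [[0,0,-1.5],[0,0,0],0],
    [[0,0,-3],[0,0,0],0],
    [[0,0,-3],[0,0,0],0],
    [[0,0,-3],[0,0,0],0],
    [[0,0,-3],[0,0,0],0],
    [[0,0,-3],[0,0,0],0],
    [[0,0,0],[0,0,0],0],
  ],
)

```text
t: 22.48
eef_pos: [0.4875, 0.1199, 0.2461]
orientation: [[0.998, -0.07, 0.005], [-0.07, -0.998, 0.002], [0.005, -0.002, -1.0]]
wrist_force: [0.1, 0.5, -1.3]
width: 0.0174
grip_force: 50.0
```

Emit:
step_arm(
  commands=[
    [[0.1,3.4,0],[0,0,0],0],
    [[0.1,4,0],[0,0,0],0],
    [[0.1,4,0],[0,0,0],0],
    [[0.1,4,0],[0,0,0],0],
    [[0.1,4,0],[0,0,0],0],
    [[0.1,4,0],[0,0,0],0],
    [[0.1,4,0],[0,0,0],0],
    [[0.1,4,0],[0,0,0],0],
    [[0.1,4,0],[0,0,0],0],
    [[0.1,4,0],[0,0,0],0],
    [[0.1,4,0],[0,0,0],0],
    [[0,0.7,0],[0,0,0.07],0],
  ],
)

```text
t: 23.98
eef_pos: [0.4643, -0.3241, 0.2421]
orientation: [[0.989, -0.146, -0.003], [-0.146, -0.989, -0.0], [-0.003, 0.001, -1.0]]
wrist_force: [-0.3, 0.4, -1.4]
width: 0.0179
grip_force: 50.0
```

Emit:
step_arm(
  commands=[
    [[0,0,0],[0,0,0.065],0],
    [[0,0,0],[0,0,0],0],
    [[0,0,0],[0,0,0],0],
  ],
)

```text
t: 24.35
eef_pos: [0.4661, -0.3205, 0.2429]
orientation: [[0.979, -0.202, -0.001], [-0.202, -0.979, 0.001], [-0.001, -0.001, -1.0]]
wrist_force: [0.3, -0.3, -2.1]
width: 0.0177
grip_force: 50.0
```

```bash
python3 f.py 1; python3 - <<'E'
from workcell import get_image
from h import *
d={n:get_image(n) for n in("scene","side","wrist")};pickle.dump(d,open("d5.pkl","wb"))
cv2.imwrite("pics/l5.png",np.hstack([cv2.resize(d["scene"]["img"][60:240,155:300,::-1],(400,496),interpolation=2),cv2.resize(d["side"]["img"][60:258,160:320,::-1],(400,496),interpolation=2)]))
E
```

```text
24.4 [ 0.4662 -0.3206  0.2431] [ 0.9793 -0.2025 -0.0009] F [-0.2752 -0.4588 -0.2446  0.0598  0.027   0.0275] sd 0.0
```

View pics/l5.png

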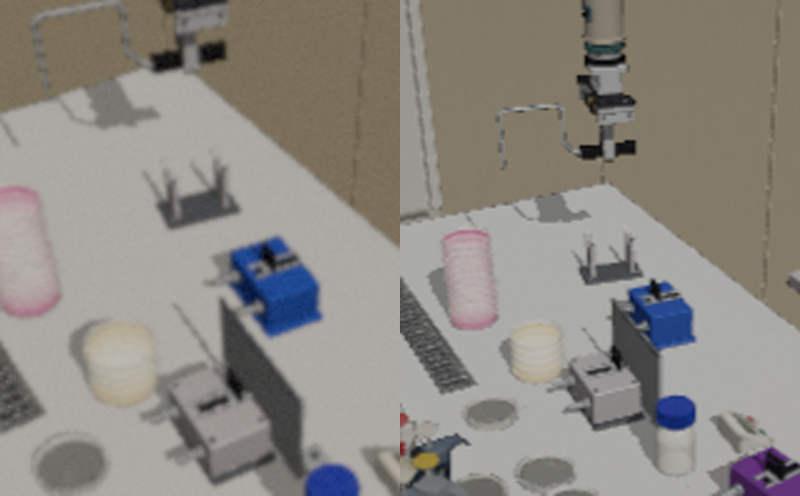

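The pictures show the lever drawn right up towards the guard, and the rod hanging level over the empty cradle. Now I'll lower it.

Emit:
step_arm(
  commands=[
    [[0.2,0.1,0],[0,0,0.002],0],
    [[0,0,2.5],[0,0,0],0],
    [[0,0,3],[0,0,0],0],
    [[0,0,3],[0,0,0],0],
    [[0,0,2.5],[0,0,0],0],
    [[0,0,1],[0,0,0],0],
    [[0,0,0],[0,0,0],0],
    [[0,0,0],[0,0,0],0],
  ],
)

```text
t: 25.55
eef_pos: [0.469, -0.323, 0.1245]
orientation: [[0.979, -0.206, 0.002], [-0.206, -0.979, -0.001], [0.002, 0.001, -1.0]]
wrist_force: [0.5, -0.3, -1.7]
width: 0.018
grip_force: 50.0
```

Emit:
step_arm(
  commands=[
    [[-0.1,-0.1,0],[0,0,0],0],
    [[0,0,1],[0,0,0],0],
    [[0,0,1],[0,0,0],0],
    [[0,0,1],[0,0,0],0],
    [[0,0,1],[0,0,0],0],
    [[0,0,1],[0,0,0],0],
    [[0,0,0.7],[0,0,0],0],
    [[0,0,0.6],[0,0,0],0],
    [[0,0,0.4],[0,0,0],0],
    [[0,0,0],[0,0,0],0],
    [[0,0,0],[0,0,0],0],
  ],
)

```text
t: 26.92
eef_pos: [0.4676, -0.3214, 0.0567]
orientation: [[0.979, -0.206, 0.0], [-0.206, -0.979, -0.0], [0.001, 0.0, -1.0]]
wrist_force: [-0.3, -0.4, -1.4]
width: 0.0173
grip_force: 50.0
```

```bash
python3 f.py 6
```

```text
27.225 [ 0.4676 -0.3214  0.0567] [ 0.9786 -0.2057  0.0003] F [ 0.139   0.1198 -1.3063  0.0189  0.0205  0.0138] sd 0.3491814440661584
```

Still free, with about 3 mm to go.

Emit:
step_arm(
  commands=[
    [[0.05,0.03,0.1],[0,0,0],0],
    [[0,0,0.1],[0,0,0],0],
    [[0,0,0.05],[0,0,0],0],
    [[0,0,0.05],[0,0,0],0],
    [[0,0,0],[0,0,0],0],
  ],
)

```text
t: 27.85
eef_pos: [0.4679, -0.3217, 0.0535]
orientation: [[0.979, -0.206, 0.0], [-0.206, -0.979, -0.0], [0.0, 0.0, -1.0]]
wrist_force: [-0.5, -0.4, -1.4]
width: 0.0173
grip_force: 50.0
```

```bash
python3 f.py 6
```

```text
28.15 [ 0.4679 -0.3217  0.0535] [ 0.9786 -0.2058  0.0001] F [-0.1739  0.1399 -1.8178  0.0675  0.0262  0.0015] sd 0.46551863123868253
```

Emit:
step_arm(
  commands=[
    [[0.02,0,0.05],[0,0,0],0],
    [[0,0,0],[0,0,0],0],
  ],
)

```text
t: 28.4
eef_pos: [0.4679, -0.3217, 0.0534]
orientation: [[0.979, -0.206, -0.0], [-0.206, -0.979, 0.0], [-0.0, -0.0, -1.0]]
wrist_force: [-2.6, 0.5, 4.4]
width: 0.0176
grip_force: 50.0
```

```bash
python3 f.py 6
```

```text
28.7 [ 0.4679 -0.3217  0.0534] [ 0.9786 -0.2059 -0.    ] F [-1.6974  0.8341  5.6642  0.3263  0.4347  0.0053] sd 0.2681075715975633
```

Emit:
step_arm(
  commands=[
    [[0,0,0],[0,0,0],0.3],
    [[0,0,0],[0,0,0],0.6],
    [[0,0,0],[0,0,0],0.9],
    [[0,0,0],[0,0,0],0.9],
    [[0,0,0],[0,0,0],0.9],
    [[0,0,0],[0,0,0],0.9],
    [[0,0,-1],[0,0,0],0.9],
    [[0,0,-2],[0,0,0],0.9],
    [[0,0,-4],[0,0,0],0.9],
    [[0,0,-4],[0,0,0],0.9],
    [[0,0,-4],[0,0,0],0.9],
    [[0,0,0],[0,0,0],0.9],
  ],
)

```text
t: 30.2
eef_pos: [0.47, -0.3232, 0.2069]
orientation: [[0.979, -0.206, 0.006], [-0.206, -0.979, -0.004], [0.007, 0.003, -1.0]]
wrist_force: [-0.9, -0.1, -1.3]
width: 0.0846
grip_force: 0.0
```

```bash
python3 - <<'E'
from workcell import get_image
from h import *
d={n:get_image(n) for n in("scene","side","wrist")}
a=lambda i:cv2.resize(i,(400,300),interpolation=2)
cv2.imwrite("pics/l6.png",np.hstack([a(d["side"]["img"][140:230,190:310,::-1]),a(d["wrist"]["img"][:,:,::-1])]))
r=d["wrist"];g=r["img"].max(2)
m=(g<45).astype(np.uint8);m[:,:225]=0;m[:,290:]=0;m[:130]=0;m[245:]=0
m=cv2.morphologyEx(m,cv2.MORPH_OPEN,np.ones((5,5)))
n,l,st,c=cv2.connectedComponentsWithStats(m);i=1+st[1:,4].argmax();print(st[i])
ys=np.where(l==i);f=lambda v:np.mean(np.where(l[v]==i)[0])
A=onz(r,f(ys[0].min()+2),ys[0].min(),.084);B=onz(r,f(ys[0].max()-8),ys[0].max()+1,.084);print(A,B,(A+B)/2)
E
```

```text
[ 246  141   15   90 1321]
[ 0.5197 -0.333   0.084 ] [ 0.4155 -0.3112  0.084 ] [ 0.4676 -0.3221  0.084 ]
```

View pics/l6.png

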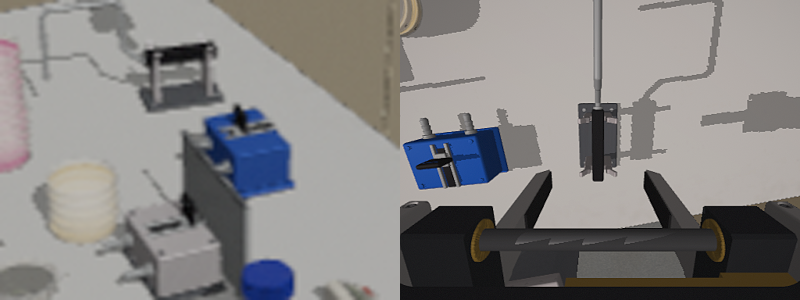

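The pictures show the rod lying level in both forks, within about 1 mm of where it started. The lever is still drawn and the gripper is clear. I'm handing in.

```bash
python3 -c "
from workcell import hand_in
print(hand_in())"
```

```text
the job is handed in; nothing more can be done
None
```

The job is handed in at about 30 s of the 72 s allowed: the lever was felt home and held at its stop for about 3 s at a measured 5.5 N, and the rod is back in both forks within about 1 mm of its start; no verdict was shown.

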